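# Bring the punch mark under the drill point and spot it

### The job

The little bench drill is switched off and the work is already clamped in the drill vise. Slide the vise along the drill's table, without lifting it off, until the punch mark in the middle of the blued patch is under the point of the bit, and let go of the vise. Then check the setting: bring the feed lever down until the point touches the work inside the small scribed circle round the mark, let the lever come right back up, and leave the vise standing there lined up; the point must not be pressed on the work anywhere else, and the other things on the table stay where they are.

Things in the scene. Friction and masses are not known exactly. Their poses are not given: they have to be found in the camera images.
- drill_press: small bench drill press, fixed; green head, black belt guard, steel column at the back. Origin on the room table straight below the bit; x from bit to column, y left, z up. Its grey iron table: x -160 to +130, y -95 to +95 mm, top at z 22 mm. Head: underside z 170, front face x -33 (switch to x -39), flanks y +-37, top z 298 mm.
- spindle: spindle with chuck (31 mm across, from 32 to 70 mm above the bit's point) and a 6 mm twist drill; moves straight down 28 mm per radian of the feed lever. Origin at the point of the bit.
- bit_tip (a point): the point of the bit; 92 mm above the table top of the room when the lever is up, 25 mm above the work
- feed_lever (a joint): angle of the feed lever in rad: 0 = fully up (a spring holds it there), growing as it is pushed down, at most 1.15; the point reaches the work at about 0.89
- lever_knob (a point): centre of the black ball (28 mm across) at the end of the feed lever, on the drill's right (-y) side. It swings about lever_hinge with a radius of 115 mm, in the plane y = -94 mm of the drill press. At rest the lever points to the operator and 40 degrees up; pushing the ball down takes 3 to 5 N.
- lever_hinge (a point): point on the feed lever's axis (which runs along the drill press's y) in the ball's plane of swing: x 25, y -94, z 228 mm in the drill press's frame
- vise: blue drill vise, 0.5 to 1 kg, loose on the drill table, an aluminium block clamped in it. Origin under its middle; x to the fixed jaw (away from operator), y left, z up. Body 50 mm wide, x -105 to +70, 14 mm high; ears 84 mm wide at x -20 to +20, 9 mm high. Jaws top z 42 mm; block x 8 to 46, y -36 to +36, top z 45 mm.
- nut_block (a point): middle of the vise's nut block, the place to grip: at x -94, y 0, z 17 mm of the vise's frame; 22 mm long in x, 50 mm wide in y, its top 34 mm above the drill's table. In front of it, at x -133 mm and z 25 mm, is the cross bar of the screw, 64 mm long.
- mark (a point): the punch mark on top of the block: at x 28, y 9, z 45 mm of the vise's frame, in the middle of a blue patch 26 x 30 mm, with scribed cross lines and a scribed circle 10 mm across round it
- mug: white dotted mug, 82 mm wide, 91 mm tall; origin under its middle
- pen: green pencil, 136 mm long, 7 mm thick; origin under its middle
- bit_box: small blue box, 22 x 30 x 22 mm; origin under its middle
- scriber: hand tool with a red handle, 124 mm long, 20 mm thick; origin under its middle
- pliers: small pliers with yellow grips, 125 mm long; origin under their middle
- wax_tin: flat white round tin, 60 mm across, 19 mm high; origin under its middle
Things that resemble listed ones, but are neither listed nor needed, are in the scene too. What is shaped like the vise but turquoise is not meant.

How it is judged:
By the outcome, as a careful person would: the job done as asked, in the order asked, and still so for the second after the job is handed in, with the robot touching nothing.
It also fails if it takes over 59 s, if anything falls off the work surface, if the arm or the gripper's body presses on something with over 40 N, if the wrist force passes 120 N, or if a joint passes its speed limit or range.

### The arm

A 7-joint arm with a two-finger parallel gripper is mounted at the origin on a cart in front of the work surface, level with it; the furniture and walls round the work are solid. World frame = base frame: x ahead of the robot, y to its left, z up, the work surface at z = 0. Lengths are in m, angles in rad, forces in N, time in s.
With the tool pointing down it reaches from about 0.4 to 0.85 m from the base axis. Payload 4.5 kg.
Tool frame: the origin (TCP) lies at the very end of the fingers, on their centre line; the grasp point (between the pads) lies 19 mm behind it; z points along the fingers, y is the line along which they close (so a half turn about z gives the same grasp; the last joint's range is limited). The gripper opens to 88 mm and grips with 3 to 60 N. Pads are 18 mm wide; open, the fingers measure 123 mm over their backs; the gripper's body (75 mm by 187 mm) begins 45 mm behind the grasp point.
Start: joints at [1.323, 0.689, -0.195, 1.565, 0.157, 0.902, -0.215], TCP at [0.174, -0.6, 0.239] pointing down, gripper open.
Joint ranges: [-3.01, 3.01], [-0.46, 2.08], [-1.47, 1.51], [0.13, 2.56], [-1, 4.14], [0.04, 2.09], [-2.66, 2.66]. Speed limits (rad/s): [2.57, 2.57, 3.14, 3.14, 3.14, 3.14, 3.14].

### API

Orientations are given as a unit quaternion [x, y, z, w].
In Python, from plant import r gives the robot as it stands. The module is installed in compiled form; this text tells all that it offers.
- The arm moves only by the shell command python3 -m pendant 'ROWS' [FORCE]. ROWS is JSON, one flat list of numbers, 7 for each row, row after row: the opening, from 0 (shut) to 1 (fully open), then the shift along the tool's x, y, z scaled (see below), then the turn, a rotation vector about the tool's x, y, z scaled (see below). A call has 1 to 12 rows; each row is the pose to reach, as a shift and turn from the pose commanded when the call began, along the tool's axes at that moment; what a row does not reach only later rows make up. The controller multiplies each number of a shift by 0.15 m and each number of a turn by pi/2 rad. A row lasts 1/10 s, in which the tool goes at most 50 mm and 8.59 degrees, less where a joint would pass 70% of its speed; a pose out of reach is approached as far as the arm can. A call with a number of a shift or a turn outside -1 to 1 is refused whole. A call with a gripper value outside its range is refused whole. The fingers move at their own pace and stop on an object; FORCE is the grip in N (left out, the last holds). Time passes only in rows, so rows that repeat a pose let the fingers close. It gives the time, the measured TCP pose, the force, the opening and the grip force at its end, in the units of the state.
- r.get_state(): the state, without advancing time (a new reading comes with each control period).
- r.snapshot(name): name is "side" or "top" or "wrist"; returns a dict with "img" (384x512x3 uint8, red, green, blue), "mtx" (3x3 intrinsics, pixels), "cam_to_world" (4x4, takes a point from camera to world coordinates). Camera axes: x right, y up, looking along -z (the intrinsics and any distortion apply to the point x, -y, -z); pixel columns grow to the right and rows downward; lengths in m; the calibration is good to about 2 mm. A picture is of the moment at which its call begins. There is no depth.
- r.finish_job(): hands the job in; it is judged then, once.
The state is a dict: "clock": time; "q": joint angles; "qd": joint speeds; "joint_torque": joint torques, N m; "tool_pos": TCP position; "eef_rot": TCP orientation; "contact_force": force on the tool from outside, world axes, zero at the start; "moment": the same for the moment, N m; "opening": opening from 0.0 (shut) to 1.0 (fully open); "finger_force": force on a finger pad.
Only numpy, scipy, OpenCV 4.12 (cv2) and the standard library are available. Lean on these libraries where they do the work, as an engineer would, in place of code of your own. Each camera call takes 0.05 s, during which the arm holds its last target. There are 200 camera calls.

## Working session

There is one attempt and no reset: what is moved stays moved. The work goes in short steps, Python scripts to look and compute and a shell command to move; the robot and the scene stay as the last step left them, time stands still between calls to the robot, and variables do not carry over. Pictures are saved under pics/ and viewed, at most 10 in all, crops included, and the job is handed in when it is done.

```bash
mkdir -p pics; cat > h.py <<'E'
import numpy as np, cv2, json
from plant import r
from scipy.spatial.transform import Rotation as R
def snap(n,f):
    s=r.snapshot(n); cv2.imwrite('pics/'+f+'.png',s['img'][:,:,::-1]); np.savez('pics/'+f+'.npz',m=s['mtx'],T=s['cam_to_world']); return s
def load(f):
    d=np.load('pics/'+f+'.npz'); return d['m'],d['T']
def pix(f,u,v,z):
    m,T=load(f); d=np.linalg.inv(m)@[u,v,1]; d=T[:3,:3]@[d[0],-d[1],-d[2]]; o=T[:3,3]; return o+d*(z-o[2])/d[2]
def proj(f,p):
    m,T=load(f); c=T[:3,:3].T@(np.array(p)-T[:3,3]); q=m@[c[0],-c[1],-c[2]]; return q[:2]/q[2]
E
python3 - <<'E'
from h import *
for n in ['top','side']:
    s=snap(n,n+'0'); print(n,s.keys(),s['mtx'].round(1).tolist(),s['cam_to_world'].round(3).tolist())
a=[cv2.imread(f'pics/{n}0.png') for n in ['top','side']]
cv2.imwrite('pics/top0b.png',cv2.resize(a[0],(800,600)));cv2.imwrite('pics/side0b.png',cv2.resize(a[1],(800,600)))
s=r.get_state();print({k:np.round(v,3) for k,v in s.items()})
E
```

```text
top dict_keys(['img', 'mtx', 'cam_to_world']) [[379.3, 0.0, 254.1], [0.0, 379.3, 193.8], [0.0, 0.0, 1.0]] [[-0.015, 0.99, -0.14, 0.374], [-1.0, -0.014, 0.014, -0.05], [0.012, 0.141, 0.99, 1.277], [0.0, 0.0, 0.0, 1.0]]
side dict_keys(['img', 'mtx', 'cam_to_world']) [[353.9, 0.0, 258.3], [0.0, 353.9, 193.1], [0.0, 0.0, 1.0]] [[-0.944, 0.143, -0.297, 0.206], [-0.329, -0.469, 0.82, 0.773], [-0.022, 0.872, 0.49, 0.689], [0.0, 0.0, 0.0, 1.0]]
{'clock': np.float64(0.1), 'q': array([ 1.323,  0.69 , -0.195,  1.566,  0.157,  0.902, -0.215]), 'qd': array([-0.001, -0.002,  0.002, -0.002,  0.001,  0.001,  0.   ]), 'joint_torque': array([-2.0000e-03, -5.2850e+01, -1.2710e+00, -1.5384e+01, -5.3000e-02,
        2.0000e-03,  0.0000e+00]), 'tool_pos': array([ 0.174, -0.6  ,  0.238]), 'eef_rot': array([ 0.99 ,  0.14 , -0.   , -0.001]), 'contact_force': array([-0.164, -0.878,  0.012]), 'moment': array([ 0.018, -0.005, -0.001]), 'finger_force': np.float64(0.0), 'opening': np.float64(1.001)}
```

View pics/top0b.png

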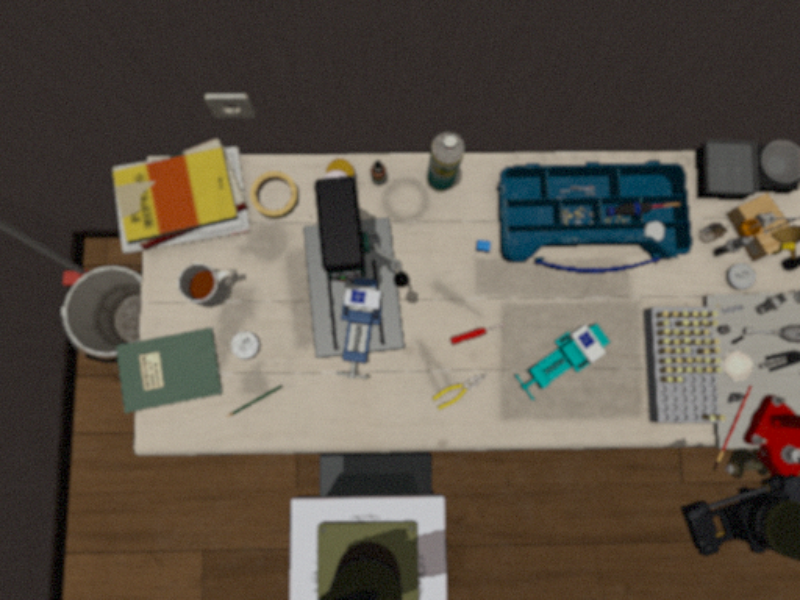

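View pics/side0b.png

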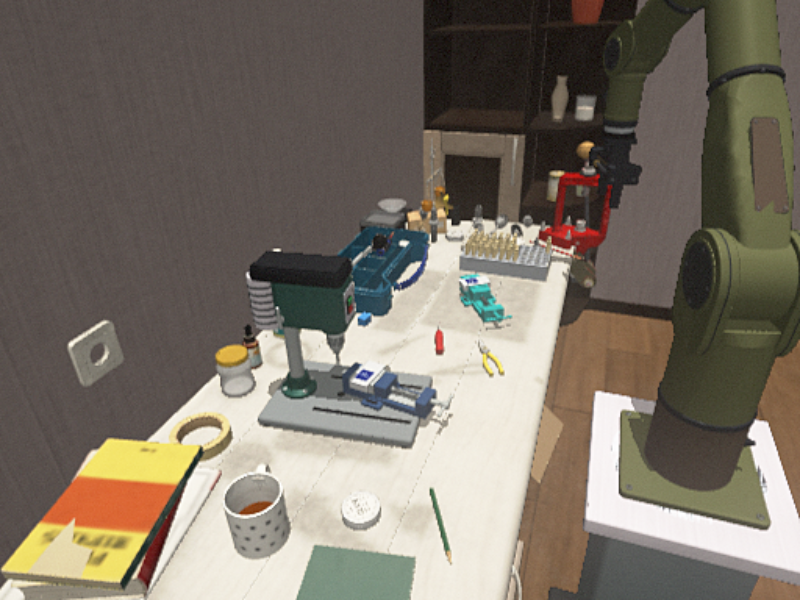

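The meant vise is the blue one at (360,320) in the top picture and (385,385) in the side picture, on the drill's table. The turquoise one at (570,360) is the decoy. I'll enlarge to confirm.

```bash
python3 - <<'E'
from h import *
a=cv2.imread('pics/top0.png')[130:250,190:290]; cv2.imwrite('pics/c1.png',cv2.resize(a,None,fx=5,fy=5,interpolation=cv2.INTER_CUBIC))
a=cv2.imread('pics/side0.png')[195:295,160:293]; cv2.imwrite('pics/c2.png',cv2.resize(a,None,fx=6,fy=6,interpolation=cv2.INTER_CUBIC))
E
```

```text
(no output)
```

View pics/c1.png

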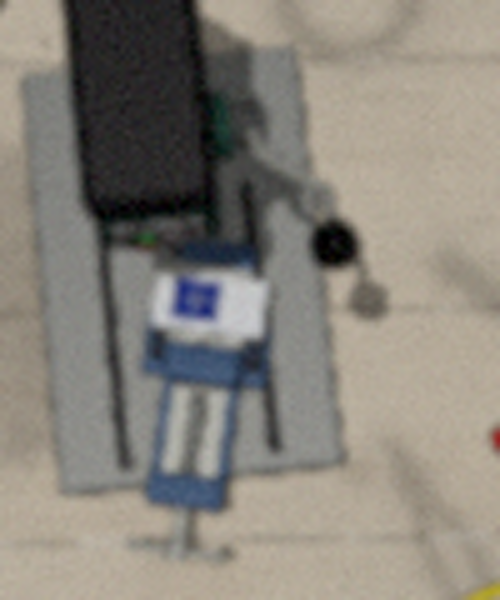

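View pics/c2.png

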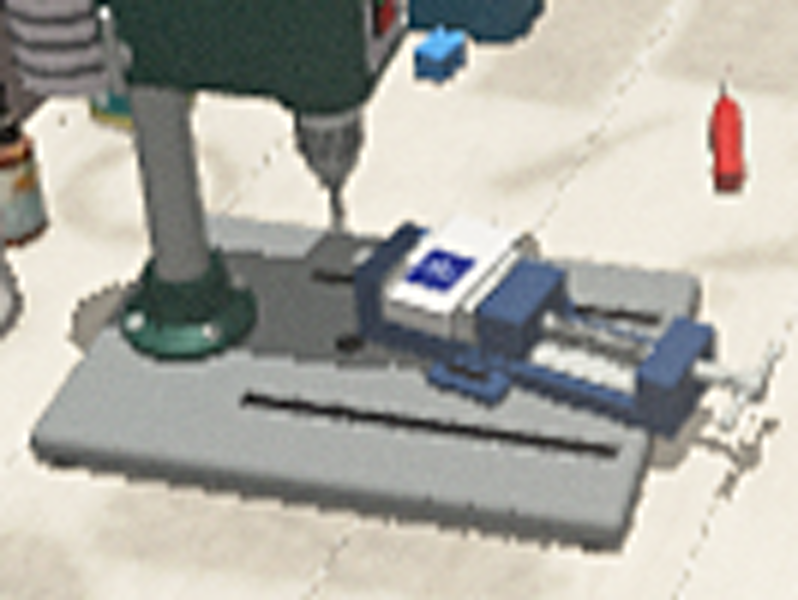

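The crops confirm it. Blued patch: mark at c1 (197,298) and c2 (443,267). Bit point at c2 (340,225), knob at c1 (334,243), nut block around c1 (190,488). Next I'll fit the poses of the drill and the vise.

```bash
cat > fit.py <<'E'
from h import *
from scipy.optimize import least_squares
c1=lambda u,v:('top0',(u+.5)/5-.5+190,(v+.5)/5-.5+130)
c2=lambda u,v:('side0',(u+.5)/6-.5+160,(v+.5)/6-.5+195)
def fit(obs,zoff,x0):
    def P(x,p): c,s=np.cos(x[2]),np.sin(x[2]); return [x[0]+c*p[0]-s*p[1],x[1]+s*p[0]+c*p[1],p[2]+zoff]
    f=lambda x:np.concatenate([proj(o[0],P(x,p))-o[1:] for o,p in obs])
    s=least_squares(f,x0,loss='soft_l1'); print(s.x.round(4), f(s.x).reshape(-1,2).round(1).tolist()); return s.x
D=[(c1(22,78),(.13,.095,.022)),(c1(295,47),(.13,-.095,.022)),(c1(345,462),(-.16,-.095,.022)),(c1(60,493),(-.16,.095,.022)),
(c2(340,225),(0,0,.092)),(c1(334,243),(.025-.115*np.cos(np.radians(40)),-.094,.228+.115*np.sin(np.radians(40)))),
(c2(615,540),(-.16,.095,.022)),(c2(700,272),(-.16,-.095,.022)),(c2(35,440),(.13,.095,.022))]
V=[(c1(197,298),(.028,.009,.045)),(c2(443,267),(.028,.009,.045)),(c1(155,272),(.046,.036,.045)),(c1(270,280),(.046,-.036,.045)),(c1(265,342),(.008,-.036,.045)),(c1(150,328),(.008,.036,.045)),
(c1(190,488),(-.094,0,.034)),(c2(388,297),(.046,.036,.045)),(c2(452,221),(.046,-.036,.045)),(c2(535,240),(.008,-.036,.045)),(c2(455,320),(.008,.036,.045))]
E
python3 - <<'E'
from fit import *
d=fit(D,0,[.6,0,0]); v=fit(V,.022,[.5,0,0])
for cam in (('top0',),('side0',)):
    fit([o for o in D if o[0][0] in cam],0,[.6,0,0]); fit([o for o in V if o[0][0] in cam],.022,[.5,0,0])
E
```

```text
[0.607  0.0296 0.0973] [[-0.8, -1.4], [0.2, -1.1], [-0.1, 0.4], [-0.4, 0.6], [0.0, 0.6], [-0.1, 0.2], [1.3, -2.5], [0.8, -0.2], [-1.8, -1.3]]
[ 0.531   0.0094 -0.1093] [[-0.4, 0.8], [0.4, 0.7], [0.2, -0.3], [-0.6, 0.2], [-0.8, -0.6], [-0.0, 0.1], [0.0, 1.0], [-0.5, -0.6], [0.9, -1.3], [-1.8, -1.5], [-0.0, -1.1]]
[0.6066 0.029  0.1001] [[-0.7, -1.2], [0.2, -1.0], [0.2, 0.4], [-0.1, 0.8], [0.2, 0.3]]
[ 0.5316  0.0085 -0.1161] [[-0.1, 0.6], [0.6, -0.5], [-0.3, 0.1], [-0.5, -0.7], [0.2, -0.2], [0.1, 0.8]]
[0.6066 0.0328 0.0909] [[-0.3, 1.3], [0.8, -1.5], [0.7, 0.6], [-2.3, -0.7]]
[ 0.5289  0.0135 -0.1196] [[0.5, 1.6], [-0.4, 0.2], [1.2, -0.5], [-1.5, -0.6], [-0.0, -0.2]]
```

```bash
cat >> h.py <<'E'
def go(p,yaw=None,tilt=None):
    s=r.get_state(); Q=R.from_quat(s['eef_rot']); d=Q.inv().apply(np.array(p)-s['tool_pos'])/.15
    T=R.from_euler('z',yaw)*R.from_euler('x',np.pi) if yaw is not None else Q
    if tilt is not None: T=tilt
    print('shift',d.round(3),'turn',((Q.inv()*T).as_rotvec()/(np.pi/2)).round(3),'pos',s['tool_pos'].round(4),'q',s['q'].round(2),'t',s['clock'],'F',s['contact_force'].round(1),'op',round(s['opening'],3),round(s['finger_force'],1))
E
python3 -c "
from h import *
go([.4376,.0197,.24],-.11)"
```

```text
shift [ 2.839 -3.478 -0.008] turn [-0.001  0.     0.249] pos [ 0.1736 -0.5998  0.238 ] q [ 1.32  0.69 -0.19  1.57  0.16  0.9  -0.22] t 0.1 F [-0.2 -0.9  0. ] op 1.001 0.0
```

```bash
python3 -m pendant '[1,0.25,-0.3,0,0,0,0, 1,0.5,-0.6,0,0,0,0.05, 1,0.75,-0.95,0,0,0,0.1, 1,0.8,-1,0,0,0,0.2, 1,0.8,-1,0,0,0,0.249, 1,0.8,-1,0,0,0,0.249]'; python3 -c "
from h import *
go([.4376,.0197,.24],-.11)"
```

```text
clock: 0.7
tool_pos: [0.248, -0.4218, 0.2388]
eef_rot: [0.999, -0.053, -0.0, -0.0]
contact_force: [-0.1, -0.7, 0.7]
opening: 1.0
finger_force: 0.0
shift [ 0.943 -3.061 -0.008] turn [-0.     0.     0.002] pos [ 0.248  -0.4218  0.2388] q [ 0.99  0.51 -0.07  1.97  0.06  0.66 -0.79] t 0.7 F [-0.1 -0.7  0.7] op 1.0 0.0
```

```bash
python3 -m pendant '[1,0.1,-0.3,0,0,0,0, 1,0.2,-0.6,0,0,0,0, 1,0.3,-0.9,0,0,0,0, 1,0.33,-1,0,0,0,0, 1,0.33,-1,0,0,0,0]' | head -2;  python3 -m pendant '[1,0.1,-0.3,0,0,0,0, 1,0.2,-0.6,0,0,0,0, 1,0.3,-0.9,0,0,0,0, 1,0.33,-1,0,0,0,0, 1,0.33,-1,0,0,0,0]' | head -2; python3 -m pendant '[1,0.1,-0.3,0,0,0,0, 1,0.2,-0.6,0,0,0,0, 1,0.25,-0.9,0,0,0,0, 1,0.28,-1.0,0,0,0,0, 1,0.28,-1.0,0,0,0,0]' | head -2; python3 -c "
from h import *
go([.4376,.0197,.12],-.11)
s=snap('wrist','w1')
d=[.607,.0296];v=[.531,.0094,-.1093];c,s=np.cos(v[2]),np.sin(v[2])
for p in [(-.083,-.025,.034),(-.083,.025,.034),(-.105,.025,.034),(-.105,-.025,.034),(.028,.009,.045)]: print(proj('w1',[v[0]+c*p[0]-s*p[1],v[1]+s*p[0]+c*p[1],p[2]+.022]).round(0))
print(proj('w1',[.607,.0296,.092]))
"
```

```text
clock: 1.2
tool_pos: [0.3139, -0.2779, 0.2387]
clock: 1.7
tool_pos: [0.38, -0.1352, 0.2387]
clock: 2.2
tool_pos: [0.4381, 0.0087, 0.2386]
shift [-0.012 -0.072  0.791] turn [ 0.    -0.001  0.001] pos [0.4381 0.0087 0.2386] q [-0.13  0.45 -0.    2.11  0.    0.58 -1.8 ] t 2.2 F [ 0.2 -0.7  0.7] op 1.003 0.0
[268. 158.]
[224. 158.]
[225. 177.]
[268. 177.]
[236.  49.]
[210.08699262 -13.6676544 ]
```

View pics/w1.png

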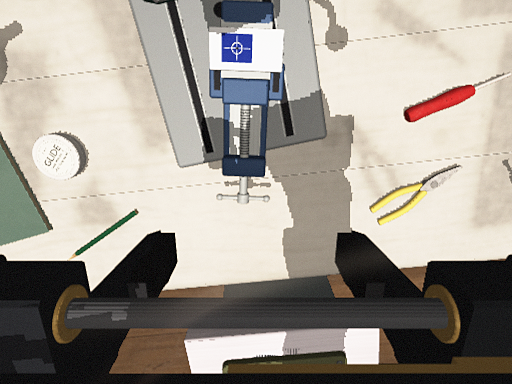

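The wrist view shows the mark at (237,48) and the nut block centred near (244,166), both within 2 px of the prediction. The path down is clear, so I'll descend.

```bash
python3 -m pendant '[1,-0.01,-0.078,0.25,0,0,0, 1,-0.01,-0.078,0.5,0,0,0, 1,-0.01,-0.078,0.75,0,0,0, 1,-0.01,-0.078,0.9,0,0,0, 1,-0.01,-0.078,0.9,0,0,0]' | head -3;  python3 -c "
from h import *
go([.4376,.0205,.030],-.11)"
```

```text
clock: 2.75
tool_pos: [0.4344, 0.017, 0.1016]
eef_rot: [0.998, -0.057, -0.003, 0.002]
shift [ 0.021 -0.027  0.477] turn [ 0.002  0.004 -0.003] pos [0.4344 0.017  0.1016] q [-0.15  0.73  0.    2.24  0.01  0.18 -1.84] t 2.75 F [-0.3 -0.2 -0.4] op 1.0 0.0
```

```bash
python3 -m pendant '[1,0,-0.01,0.2,0,0,0, 1,0,-0.01,0.4,0,0,0, 1,0.01,-0.01,0.47,0,0,0, 1,0.01,-0.01,0.47,0,0,0, 1,0.01,-0.01,0.47,0,0,0]' 25;  python3 -c "
from h import *
go([.4376,.0205,.030],-.11)"
```

```text
clock: 3.25
tool_pos: [0.4423, 0.019, 0.037]
eef_rot: [0.998, -0.056, -0.002, 0.002]
contact_force: [0.8, -1.2, -0.1]
opening: 1.001
finger_force: 0.0
shift [-0.032 -0.006  0.047] turn [ 0.003  0.003 -0.002] pos [0.4423 0.019  0.037 ] q [-0.13  0.87 -0.03  2.24  0.7   0.05 -2.54] t 3.25 F [ 0.8 -1.2 -0.1] op 1.001 0.0
```

```bash
python3 -m pendant '[0,0,0,0,0,0,0, 0,0,0,0,0,0,0, 0,0,0,0,0,0,0, 0,0,0,0,0,0,0, 0,0,0,0,0,0,0]' 25;  python3 -c "
from h import *
go([.4376,.0205,.030],-.11)"
```

```text
clock: 3.75
tool_pos: [0.4414, 0.0221, 0.0363]
eef_rot: [0.999, -0.055, -0.003, 0.001]
contact_force: [0.2, 2.0, 1.7]
opening: 0.569
finger_force: 4.6
shift [-0.024  0.013  0.042] turn [0.001 0.004 0.   ] pos [0.4414 0.0221 0.0363] q [-0.13  0.88 -0.04  2.24  0.69  0.04 -2.53] t 3.75 F [0.2 2.  1.7] op 0.569 4.6
```

```bash
python3 -m pendant '[0,0.03,-0.013,0,0,0,0, 0,0.06,-0.027,0,0,0,0, 0,0.09,-0.04,0,0,0,0, 0,0.12,-0.053,0,0,0,0, 0,0.15,-0.067,0,0,0,0, 0,0.18,-0.08,0,0,0,0, 0,0.21,-0.093,0,0,0,0, 0,0.24,-0.107,0,0,0,0, 0,0.27,-0.12,0,0,0,0, 0,0.28,-0.125,0,0,0,0, 0,0.28,-0.125,0,0,0,0]' 25;  python3 -c "
from h import *
go([.485,.035,.030],-.11)
snap('wrist','w2');snap('side','s2');snap('top','t2')
a=cv2.imread('pics/s2.png')[220:270,195:262];b=cv2.imread('pics/t2.png')[150:240,190:290]
w=cv2.imread('pics/w2.png')
cv2.imwrite('pics/m2.png',np.vstack([np.hstack([cv2.resize(a,(400,300),interpolation=cv2.INTER_CUBIC),cv2.resize(b,(400,300))]),np.hstack([cv2.resize(w,(400,300)),cv2.resize(w[:120,160:320],(400,300))])]))
"
```

```text
clock: 4.85
tool_pos: [0.4778, 0.0327, 0.036]
eef_rot: [0.998, -0.055, -0.01, 0.005]
contact_force: [-12.6, -2.9, 15.4]
opening: 0.568
finger_force: 25.0
shift [ 0.047 -0.021  0.039] turn [ 0.007  0.012 -0.001] pos [0.4778 0.0327 0.036 ] q [-0.07  0.89 -0.16  2.11  0.66  0.21 -2.5 ] t 4.85 F [-12.6  -2.9  15.4] op 0.568 25.0
```

View pics/m2.png

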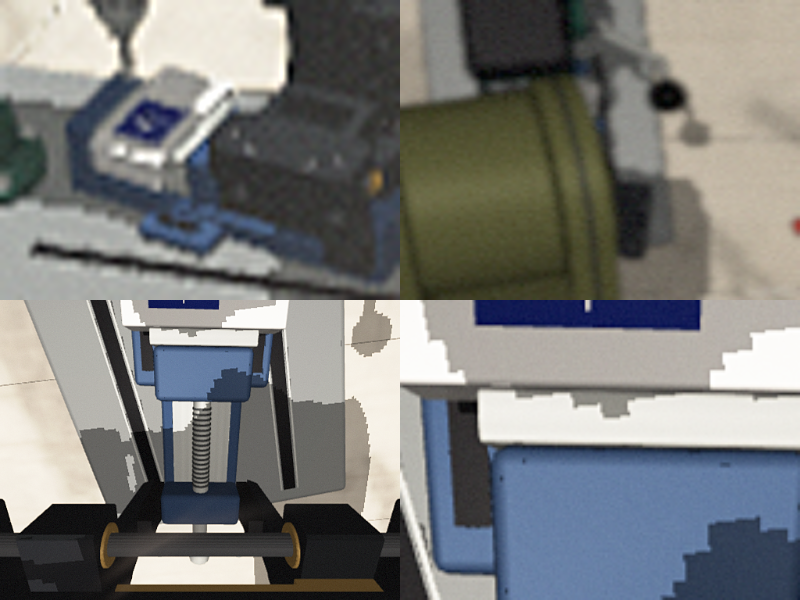

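The side crop shows the mark at about (150,122) and the bit point at (124,72). The wrist view shows the nut block held squarely. I'll compute the remaining offset to sub-pixel precision.

```bash
python3 -c "
from h import *
def patch(f,roi):
    a=cv2.imread('pics/%s.png'%f).astype(float); m=np.clip(a[:,:,0]-a[:,:,2]-60,0,60)/60*(a[:,:,2]<70)
    k=np.zeros_like(m); u0,v0,u1,v1=roi; k[v0:v1,u0:u1]=m[v0:v1,u0:u1]
    v,u=np.nonzero(k); w=k[v,u]; return (u*w).sum()/w.sum(),(v*w).sum()/w.sum(),w.sum()
for f,roi in [('s2',(210,233,230,247)),('side0',(225,233,243,247))]:
    u,v,n=patch(f,roi); p=pix(f,u,v,.067); print(f,u,v,n,p.round(4))
for u,v in [(216.2,232),(215.3,231.8)]: print(pix('side0',u,v,.092).round(4))
b=cv2.imread('pics/side0.png')[215:240,205:228].min(axis=2); print(b[5:22,4:20])
u,v,n=patch('top0',(220,180,240,200));print(u,v,n,pix('top0',u,v,.067).round(4))
"
```

```text
s2 227.90909090909088 245.0909090909091 0.3666666666666667 [0.5663 0.0435 0.067 ]
side0 232.62850467289726 239.72429906542058 14.266666666666667 [0.5632 0.016  0.067 ]
[0.6087 0.0266 0.092 ]
[0.6117 0.0264 0.092 ]
[[174  88  70  86  80  78 100  88  75  73 113 224 227 222 217 223]
 [227 178  70  93  89  91 110  82  88  89 130 238 225 223 218 221]
 [228 221 109  93 106 106 116 103  93 100 168 234 222 217 218 219]
 [226 221 180 116  90 102 105 100  94 135 215 228 221 216 218 219]
 [218 225 227 187 108  83  97  88 115 204 231 221 219 219 218 218]
 [218 220 228 222 126  77  82  74 145 237 221 217 216 218 219 220]
 [219 220 224 219 178 156  62  91 202 233 221 217 220 222 221 218]
 [220 223 225 224 232 228  78 114 222 229 219 217 218 217 221 221]
 [219 223 220 219 228 221  73 110 194 226 215 218 220 223 222 222]
 [221 221 218 220 228 221 102  86 179 225 222 221 224 225 223 225]
 [225 224 225 225 226 227 123  72 148 231 226 224 223 224 224 224]
 [214 213 224 226 230 228 140 105 170 233 229 226 223 223 227 224]
 [176 184 208 208 218 209 134 114 176 229 233 228 228 228 228 229]
 [165 173 167 173 173 145 130 115 147 176 225 216 218 218 229 237]
 [161 167 169 169 135  90  96  96  89 104 149 146 152 144 166 179]
 [167 167 173 135  88  98  96 101 101  94  91  86  92  92  74  43]
 [177 173 139  90  99 101 103  99  98  95 101 138 135  87  55  60]]
228.20300751879694 189.52631578947367 6.65 [0.5613 0.0164 0.067 ]
```

```bash
python3 -c "
from h import *
a=cv2.imread('pics/s2.png')[228:252,208:232].astype(int); m=((a[:,:,0]-a[:,:,2]>30)&(a[:,:,2]<60)&(a[:,:,1]<60)).astype(np.uint8)
n,l,st,c=cv2.connectedComponentsWithStats(m); print(st.tolist(),(c+[208,228]).round(2).tolist())
for q in list((c+[208,228])): print(pix('s2',*q,.067).round(4))
print(a[:,:,2])
print(pix('s2',219.7,239.9,.067), pix('s2',216.2,232.5,.092))
"
```

```text
[[0, 0, 24, 24, 538], [5, 5, 2, 2, 3], [1, 8, 3, 3, 3], [7, 9, 10, 6, 30], [8, 23, 2, 1, 2]] [[219.58, 239.5], [213.67, 233.67], [210.0, 237.0], [219.83, 239.53], [216.5, 251.0]]
[0.6001 0.0265 0.067 ]
[0.6292 0.0053 0.067 ]
[0.6324 0.0238 0.067 ]
[0.5994 0.0264 0.067 ]
[0.5861 0.0777 0.067 ]
[[236 239 239 239 240 245 246  73 112 223 243 237 237 239 240 239 240 239
  239 240 240 239 238 240]
 [240 238 240 240 240 242 245 104  91 205 247 240 239 241 245 245 242 241
  241 241 241 238 240 238]
 [244 241 241 243 241 246 252 140  81 176 249 242 242 245 234 232 237 243
  245 243 242 238 238 237]
 [233 236 235 242 248 253 221 148 116 202 255 247 246 231 186 167 179 211
  234 233 243 242 239 241]
 [182 196 207 234 236 215  96  82 111 172 233 243 229 181 151 142 148 144
  160 166 211 229 247 237]
 [161 164 172 170 136  82  41  57  82  80  98 170 144 168 147 156 153 152
  154 142 140 159 231 243]
 [166 166 171 140  68  41  47  51  48  66 106 135 151 157 155 151 155 157
  154 151 146 151 219 251]
 [175 171 149  73  48  57  53  55  72 119 141 149 165 158 157 154 154 155
  152 143 158 228 255 255
[... 988 characters left out ...]
85  66  72  75  44  49]
 [ 49  58  95 141 147 138 119 120 157 215 252 241 249 255 192 116 187 201
   58  66  82  73  48  55]
 [ 49  48  85 139 151 143 138 145 133 132 129 135 170 206 107  97 112 101
   52  56  67  62  45  49]
 [ 49  46  54 101 123 126 143 150 147 141 137 129 134 134 116 106 117 127
   68  44  60  59  53  48]
 [ 52  55  54  44  45  66 105 121 128 140 154 147 144 148 125 126 121 122
   57  56  55  56  53  49]
 [ 40  50  52  52  47  52  49  43  68 107 123 127 148 171 111 127 118 121
   74  48  51  56  65  51]
 [ 61  50  46  52  38  49  51  57  46  44  44  69 114 148  78 106 104 120
   93  52  58  53  57  45]]
[0.59898659 0.02813521 0.067     ] [0.60768151 0.02880786 0.092     ]
```

```bash
python3 -m pendant '[0,0.01,-0.005,-0.01,0,0,0, 0,0.02,-0.01,-0.02,0,0,0, 0,0.03,-0.015,-0.02,0,0,0, 0,0.04,-0.02,-0.02,0,0,0, 0,0.04,-0.02,-0.02,0,0,0]';  python3 -c "
from h import *
go([.4868,.0349,.030],-.11)"
```

```text
clock: 5.5
tool_pos: [0.4917, 0.0385, 0.0384]
eef_rot: [0.998, -0.055, -0.003, 0.001]
contact_force: [-0.5, -1.2, -5.0]
opening: 0.567
finger_force: 25.0
shift [-0.03   0.028  0.056] turn [0.001 0.004 0.   ] pos [0.4917 0.0385 0.0384] q [-0.06  0.88 -0.19  2.08  0.65  0.24 -2.5 ] t 5.5 F [-0.5 -1.2 -5. ] op 0.567 25.0
```

```bash
cat > mk.py <<'E'
from h import *
def mk(f,near=None):
    snap('side',f)
    a=cv2.imread(f'pics/{f}.png').astype(int); m=((a[:,:,0]-a[:,:,2]>30)&(a[:,:,2]<60)&(a[:,:,1]<60)).astype(np.uint8)
    m[:228]=0;m[255:]=0;m[:,:205]=0;m[:,240:]=0
    n,l,st,c=cv2.connectedComponentsWithStats(m)
    for s,q in zip(st[1:],c[1:]):
        if s[4]>8: print(s.tolist(),q.round(1),pix(f,*q,.067).round(4))
if __name__=='__main__':
    import sys; mk(sys.argv[1]); go([.4868,.0349,.030],-.11)
E
python3 mk.py s3
```

```text
[206, 233, 6, 5, 10] [208.3 234.8] [0.6421 0.0154 0.067 ]
[209, 237, 11, 7, 30] [214.1 239.6] [0.6152 0.0319 0.067 ]
shift [-0.03   0.028  0.057] turn [0.001 0.004 0.   ] pos [0.4917 0.0385 0.0385] q [-0.06  0.88 -0.19  2.08  0.65  0.24 -2.5 ] t 5.55 F [-1.3  0.1 -5.5] op 0.569 25.0
```

```bash
python3 -m pendant '[0,-0.015,0.01,0.01,0,0,0, 0,-0.03,0.02,0.01,0,0,0, 0,-0.05,0.028,0.01,0,0,0, 0,-0.05,0.028,0.01,0,0,0, 0,-0.05,0.028,0.01,0,0,0]'|grep force;  python3 mk.py s4
```

```text
contact_force: [0.1, 1.2, -4.9]
finger_force: 24.9
[213, 237, 10, 7, 26] [217.7 239.9] [0.6047 0.0299 0.067 ]
shift [0.025 0.    0.049] turn [0.001 0.005 0.001] pos [0.4831 0.0353 0.0373] q [-0.07  0.88 -0.16  2.11  0.66  0.21 -2.51] t 6.1 F [-0.1  1.2 -4.8] op 0.567 24.9
```

```bash
python3 -m pendant '[0,0.01,0,0.01,0,0,0, 0,0.022,0,0.02,0,0,0, 0,0.022,0,0.02,0,0,0, 0,0.022,0,0.02,0,0,0, 0,0.022,0,0.02,0,0,0]'|grep force;  python3 mk.py s5
```

```text
contact_force: [-8.4, 3.4, 18.6]
finger_force: 25.0
[213, 237, 10, 7, 32] [217.8 240.1] [0.604  0.0305 0.067 ]
shift [ 0.022 -0.001  0.038] turn [0.002 0.007 0.001] pos [0.4836 0.0352 0.0357] q [-0.07  0.89 -0.17  2.11  0.66  0.21 -2.5 ] t 6.65 F [-9.3  2.  18.9] op 0.566 25.0
```

```bash
python3 -m pendant '[0,0,0,-0.01,0,0,0, 0,0,0,-0.015,0,0,0, 0,0,0,-0.015,0,0,0]'|grep force;  python3 mk.py s6
```

```text
contact_force: [-1.8, -0.4, -4.1]
finger_force: 24.9
[212, 237, 11, 6, 27] [216.9 239.5] [0.6076 0.0287 0.067 ]
shift [ 0.003 -0.004  0.041] turn [0.001 0.005 0.   ] pos [0.4864 0.0344 0.0362] q [-0.06  0.89 -0.17  2.1   0.66  0.21 -2.5 ] t 7.0 F [-2.  -0.4 -4.2] op 0.564 24.9
```

Both estimates put the mark under the point: side view (.6076,.0287) against the tip at (.6077,.0285). I'll release, rise, tilt the wrist forward and check close up.

```bash
python3 -m pendant '[0.7,0,0,0,0,0,0, 0.85,0,0,0,0,0,0, 0.95,0,0,0,0,0,0, 1,0,0,0,0,0,0, 1,0,0,0,0,0,0, 1,-0.05,0,-0.2,0,0,0, 1,-0.1,0,-0.4,0,0,0, 1,-0.2,0,-0.6,0,0.07,0, 1,-0.3,0,-0.6,0,0.14,0, 1,-0.4,0,-0.6,0,0.22,0, 1,-0.4,0,-0.6,0,0.25,0, 1,-0.4,0,-0.6,0,0.25,0]'; python3 -c "
from h import *
go([.485,.035,.03],-.11); snap('wrist','w7'); print(proj('w7',[.6075,.0288,.092]),proj('w7',[.6075,.0288,.067]))
"
```

```text
clock: 8.2
tool_pos: [0.4691, 0.0553, 0.2094]
eef_rot: [0.986, -0.054, 0.156, 0.018]
contact_force: [0.6, -0.2, -0.2]
opening: 1.0
finger_force: 0.0
shift [-0.257  0.099  1.177] turn [ 0.013 -0.201  0.   ] pos [0.4691 0.0553 0.2094] q [-0.47  0.5   0.23  2.34  0.7   0.04 -2.65] t 8.2 F [ 0.6 -0.2 -0.2] op 1.0 0.0
[264.87039646  73.68930833] [263.66563383  83.09409506]
```

View pics/w7.png

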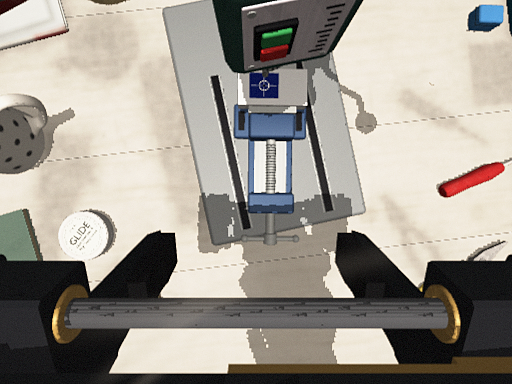

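Mark at (264,86), bit just above it at about (265,75). I'll enlarge.

```bash
python3 -c "
from h import *
a=cv2.imread('pics/w7.png')[55:110,235:300]; cv2.imwrite('pics/w7c.png',cv2.resize(a,None,fx=10,fy=10,interpolation=cv2.INTER_CUBIC))"
```

```text
(no output)
```

View pics/w7c.png

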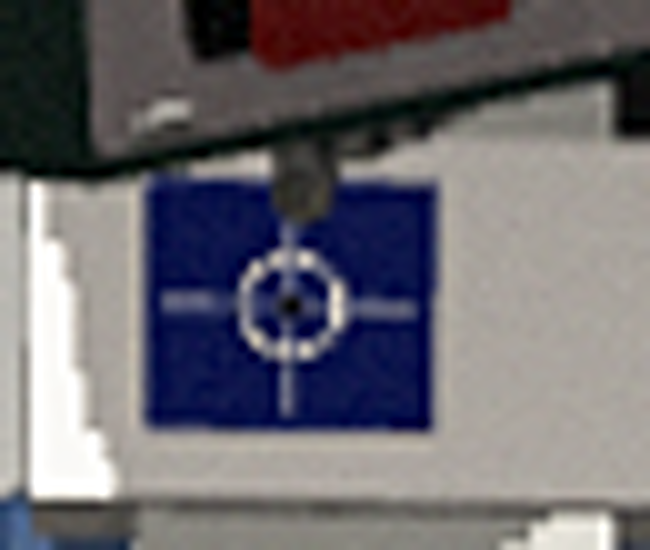

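The tip (302,224) stands relative to the mark (291,304) almost as predicted for alignment, with the mark about 1.5 mm too far back. That is well inside the 5 mm radius. Next is the lever: I'll push the ball down with shut fingers, tilted about 20° so the gripper stays clear of the head.

```bash
cat > lev.py <<'E'
from h import *
import sys
Y=.097; TL=R.from_euler('z',Y)*R.from_euler('x',np.pi)*R.from_euler('y',np.radians(20))
zt=R.from_euler('z',Y).inv().apply(TL.apply([0,0,1]))
def tcp(th,gap=0,back=0):
    e=np.radians(40)-th; c=np.array([.025-.115*np.cos(e)-back,-.094,.228+.115*np.sin(e)])-(.014+gap)*zt
    return R.from_euler('z',Y).apply(c)+[.6073,.0292,0]
if __name__=='__main__':
    for a in sys.argv[1:]:
        th,g=map(float,a.split(',')); print(a,tcp(th,g).round(4)); go(tcp(th,g),tilt=TL)
E
python3 lev.py 0,.04
```

```text
0,.04 [ 0.5352 -0.0723  0.3527]
shift [ 0.797  0.811 -0.728] turn [ 0.055  0.023 -0.122] pos [0.4693 0.0549 0.2095] q [-0.47  0.5   0.23  2.34  0.7   0.04 -2.65] t 8.25 F [-0.3  0.2 -0. ] op 0.999 0.0
```

```bash
python3 -m pendant '[0,0,0,-0.2,0,0,0, 0,0,0,-0.4,0,0,0, 0,0,0,-0.6,0,0,0, 0,0,0.2,-0.8,0,0,-0.05, 0,0,0.3,-0.8,0,0,-0.1, 0,0,0.4,-0.8,0,0,-0.12, 0,0,0.4,-0.8,0,0,-0.12]' | head -3;python3 lev.py 0,.04
```

```text
clock: 8.95
tool_pos: [0.4248, -0.0019, 0.3226]
eef_rot: [0.987, 0.035, 0.151, 0.034]
0,.04 [ 0.5352 -0.0723  0.3527]
shift [0.722 0.526 0.057] turn [ 0.055  0.032 -0.007] pos [ 0.4248 -0.0019  0.3226] q [ 0.01  0.2  -0.24  2.26  0.41  0.44 -2.08] t 8.95 F [-0.3 -0.1 -0.4] op 0.389 0.0
```

```bash
python3 -m pendant '[0,0,0.25,0,0.02,0.01,0, 0,0,0.5,0,0.055,0.03,0, 0,0.2,0.526,0,0.055,0.032,0, 0,0.45,0.526,0.02,0.055,0.032,0, 0,0.65,0.526,0.05,0.055,0.032,0, 0,0.722,0.526,0.057,0.055,0.032,0, 0,0.722,0.526,0.057,0.055,0.032,0, 0,0.722,0.526,0.057,0.055,0.032,0]' | head -3;python3 lev.py 0,.04; python3 -c "
from h import *
snap('top','t8');snap('side','s8')
a=cv2.imread('pics/t8.png')[130:230,200:300];b=cv2.imread('pics/s8.png')[130:280,130:330]
cv2.imwrite('pics/m8.png',np.hstack([cv2.resize(a,(400,400)),cv2.resize(b,(400,400))]))"
```

```text
clock: 9.75
tool_pos: [0.5347, -0.0683, 0.3522]
eef_rot: [0.984, 0.046, 0.173, -0.01]
0,.04 [ 0.5352 -0.0723  0.3527]
shift [ 0.002  0.027 -0.003] turn [-0.002  0.    -0.003] pos [ 0.5347 -0.0683  0.3522] q [ 0.35  0.32 -0.37  1.97  0.14  0.53 -1.57] t 9.75 F [ 0.3  0.6 -0.3] op 0.005 0.0
```

View pics/m8.png

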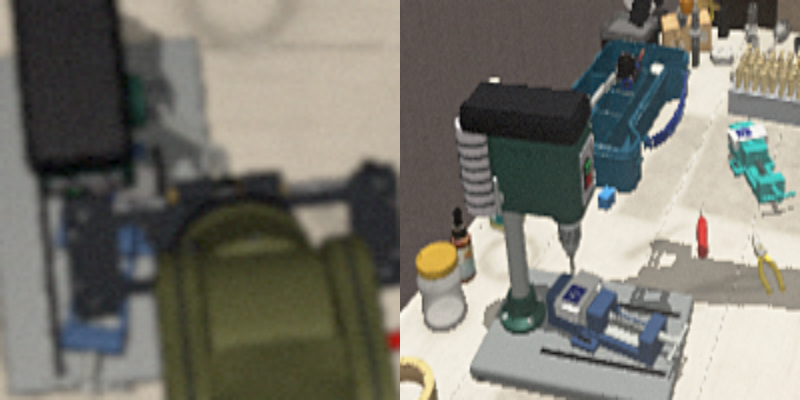

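The gripper stands in front of the ball, clear of the head. The vise sits under the bit, and nothing else has been disturbed. Next I'll work out the arc.

```bash
python3 lev.py 0,0.003 .2,0 .4,0 .6,0 .75,0 .8,0 .85,0 .9,0 | grep -o '^[.0-9,]* \[.*\|shift.*turn'
```

```text
0,0.003 [ 0.5478 -0.071   0.3179]
shift [0.002 0.025 0.247] turn
.2,0 [ 0.536  -0.0722  0.2961]
shift [-0.122  0.026  0.357] turn
.4,0 [ 0.5271 -0.073   0.2749]
shift [-0.226  0.027  0.469] turn
.6,0 [ 0.5226 -0.0735  0.2524]
shift [-0.306  0.027  0.599] turn
.75,0 [ 0.5222 -0.0735  0.2352]
shift [-0.348  0.028  0.706] turn
.8,0 [ 0.5227 -0.0735  0.2295]
shift [-0.358  0.028  0.743] turn
.85,0 [ 0.5234 -0.0734  0.2238]
shift [-0.366  0.028  0.781] turn
.9,0 [ 0.5244 -0.0733  0.2181]
shift [-0.373  0.028  0.819] turn
```

```bash
python3 -m pendant '[0,0,0.025,0.15,0,0,0, 0,0,0.025,0.25,0,0,0, 0,-0.06,0.026,0.3,0,0,0, 0,-0.12,0.026,0.357,0,0,0, 0,-0.175,0.027,0.41,0,0,0, 0,-0.226,0.027,0.469,0,0,0, 0,-0.27,0.027,0.53,0,0,0, 0,-0.306,0.027,0.6,0,0,0, 0,-0.33,0.028,0.65,0,0,0, 0,-0.348,0.028,0.706,0,0,0, 0,-0.348,0.028,0.706,0,0,0]' 25;python3 lev.py .8,0 .85,0 .9,0 .95,0|grep -o 'shift.*turn\|F.*'; python3 -c "
from h import *
snap('side','s9');
b=cv2.imread('pics/s9.png')[200:260,180:260]
cv2.imwrite('pics/s9c.png',cv2.resize(b,(640,480),interpolation=cv2.INTER_CUBIC))"
```

```text
clock: 10.95
tool_pos: [0.5195, -0.0746, 0.2342]
eef_rot: [0.984, 0.045, 0.171, -0.009]
contact_force: [-6.2, -2.1, 4.1]
opening: 0.008
finger_force: 2.9
shift [ 0.01  -0.006  0.037] turn
F [-6.2 -2.1  4.1] op 0.008 2.9
shift [ 0.002 -0.005  0.074] turn
F [-6.2 -2.1  4.1] op 0.008 2.9
shift [-0.005 -0.005  0.112] turn
F [-6.2 -2.1  4.1] op 0.008 2.9
shift [-0.009 -0.005  0.15 ] turn
F [-6.2 -2.1  4.1] op 0.008 2.9
```

View pics/s9c.png

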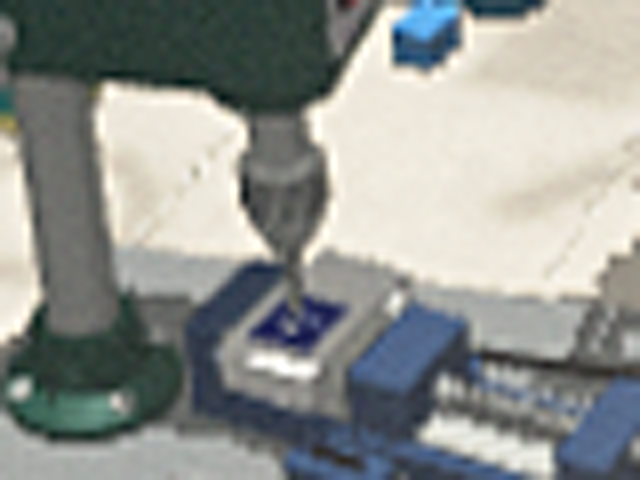

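The point is at about (297,318), just above the mark at (295,328). The lever follows with little force. I'll finish the stroke in small steps.

```bash
python3 -m pendant '[0,-0.01,0,0.037,0,0,0, 0,-0.018,0,0.075,0,0,0, 0,-0.021,0,0.09,0,0,0, 0,-0.021,0,0.09,0,0,0]'|grep -v eef; python3 -m pendant '[0,-0.002,0,0.01,0,0,0, 0,-0.004,0,0.02,0,0,0, 0,-0.004,0,0.02,0,0,0]'|grep 'ce:\|pos'; python3 -m pendant '[0,-0.001,0,0.01,0,0,0, 0,-0.001,0,0.01,0,0,0]'|grep 'ce:\|pos'
```

```text
clock: 11.4
tool_pos: [0.5218, -0.0744, 0.2211]
contact_force: [-5.6, -1.8, 3.8]
opening: 0.005
finger_force: 2.7
tool_pos: [0.5222, -0.0743, 0.2183]
contact_force: [-5.7, -1.8, 4.3]
finger_force: 2.7
tool_pos: [0.5228, -0.0742, 0.217]
contact_force: [-5.2, -0.4, 4.3]
finger_force: 2.6
```

```bash
for i in 1 2; do :; done; python3 -m pendant '[0,-0.001,0,0.01,0,0,0, 0,-0.001,0,0.01,0,0,0]'|grep 'ce:\|pos'; python3 -m pendant '[0,-0.001,0,0.01,0,0,0, 0,-0.001,0,0.01,0,0,0]'|grep 'ce:\|pos'; python3 -m pendant '[0,-0.001,0,0.01,0,0,0, 0,-0.001,0,0.01,0,0,0]'|grep 'ce:\|pos'
```

```text
tool_pos: [0.5231, -0.0742, 0.2155]
contact_force: [-5.4, -0.6, 2.8]
finger_force: 2.7
tool_pos: [0.5234, -0.0742, 0.214]
contact_force: [-5.4, -1.4, 4.8]
finger_force: 3.0
tool_pos: [0.5235, -0.0742, 0.2125]
contact_force: [-7.0, -1.4, 5.2]
finger_force: 3.5
```

```bash
python3 -m pendant '[0,-0.001,0,0.01,0,0,0, 0,-0.001,0,0.01,0,0,0]'|grep 'ce:\|pos'; python3 -m pendant '[0,-0.001,0,0.01,0,0,0, 0,-0.001,0,0.01,0,0,0]'|grep 'ce:\|pos'
```

```text
tool_pos: [0.5238, -0.0742, 0.2112]
contact_force: [-7.0, -2.1, 5.4]
finger_force: 4.2
tool_pos: [0.5239, -0.0742, 0.2098]
contact_force: [-9.2, -0.3, 7.8]
finger_force: 5.1
```

```bash
python3 -c "
from h import *
snap('side','s10')
g=lambda f:cv2.imread(f'pics/{f}.png')
t=g('s9')[219:237,208:223]
print(proj('s9',[.6075,.0288,.092]),proj('s9',[.6075,.0288,.067]))
for f in ['side0','s8','s9','s10']:
    m=cv2.matchTemplate(g(f)[190:255,200:235],t,cv2.TM_CCOEFF_NORMED); _,v,_,l=cv2.minMaxLoc(m); x,y=l
    s=[m[y+k,x] for k in(-1,0,1)] if 0<y<m.shape[0]-1 else [0,1,0]; print(f,x,y+(s[0]-s[2])/(2*(s[0]-2*s[1]+s[2])),round(v,3))
"
```

```text
[216.25830441 232.50951513] [216.94775982 239.50160236]
side0 7 23.469175 0.593
s8 7 23.475927 0.592
s9 8 28.992594 1.0
s10 8 29.693754 0.881
```

```bash
python3 -m pendant '[0,-0.001,0,0.01,0,0,0, 0,-0.001,0,0.015,0,0,0, 0,-0.001,0,0.015,0,0,0]'|grep 'ce:\|pos'; python3 -c "
from h import *
snap('side','s11')
g=lambda f:cv2.imread(f'pics/{f}.png')
t=g('s9')[217:229,208:224]
for f in ['side0','s9','s10','s11']:
    b=g(f)[190:250,200:235]; b=cv2.resize(b,None,fx=8,fy=8,interpolation=cv2.INTER_CUBIC); m=cv2.matchTemplate(b,cv2.resize(t,None,fx=8,fy=8,interpolation=cv2.INTER_CUBIC),cv2.TM_CCOEFF_NORMED); _,v,_,l=cv2.minMaxLoc(m); print(f,np.array(l)/8,round(v,3))
"
```

```text
tool_pos: [0.5243, -0.0741, 0.2078]
contact_force: [-9.4, -1.3, 10.5]
finger_force: 6.9
side0 [ 7.375 22.   ] 0.798
s9 [ 8. 27.] 1.0
s10 [ 8.125 28.75 ] 0.989
s11 [ 8.125 28.75 ] 0.99
```

The spindle stopped (28.75 px in both pictures, about 25 mm of travel) while the force rose, so the point is on the work. I'll follow the lever back up.

```bash
python3 -m pendant '[0,0.007,0,-0.1,0,0,0, 0,0.035,0,-0.19,0,0,0, 0,0.055,0,-0.25,0,0,0, 0,0.075,0,-0.3,0,0,0, 0,0.115,0,-0.37,0,0,0, 0,0.155,0,-0.43,0,0,0, 0,0.205,0,-0.49,0,0,0, 0,0.26,0,-0.545,0,0,0, 0,0.32,0,-0.6,0,0,0, 0,0.36,0,-0.67,0,0,0, 0,0.36,0,-0.8,0,0,0, 0,0.3,0,-0.9,0,0,0]'|grep 'ce:\|pos\|clo';  python3 -m pendant '[0,-0.3,0,-0.1,0,0,0, 0,-0.6,0,-0.2,0,0,0, 0,-0.8,0,-0.2,0,0,0, 0,-0.8,0,-0.2,0,0,0, 0,-0.8,0,-0.2,0,0,0]'|grep 'ce:\|pos\|clo'; python3 mk.py s12; python3 -c "
from h import *
g=lambda f:cv2.imread(f'pics/{f}.png')
snap('top','t12')
print(cv2.absdiff(g('s12'),g('side0'))[200:234,205:225].mean())
t=g('top0')[170:190,245:268]
m=cv2.matchTemplate(g('t12')[150:215,230:290],t,cv2.TM_CCOEFF_NORMED);print(cv2.minMaxLoc(m))
t=g('side0')[210:222,203:226]
print(cv2.minMaxLoc(cv2.matchTemplate(g('s12')[190:250,190:240],t,cv2.TM_CCOEFF_NORMED)))
"
```

```text
clock: 14.5
tool_pos: [0.5249, -0.0737, 0.3514]
contact_force: [-0.2, -0.2, 0.8]
finger_force: 0.0
clock: 15.0
tool_pos: [0.4018, -0.0857, 0.3373]
contact_force: [0.7, 0.1, 0.4]
finger_force: 0.0
[212, 237, 10, 6, 25] [216.8 239.7] [0.6077 0.0298 0.067 ]
shift [-0.119 -0.74   2.145] turn [-0.025 -0.224  0.127] pos [ 0.4031 -0.0855  0.3377] q [ 0.6   0.16 -0.5   2.27  0.01  0.38 -1.37] t 15.05 F [ 0.4 -0.8  0.2] op 0.004 0.0
5.857352941176471
(-0.3641677498817444, 0.9954670071601868, (6, 23), (15, 20))
(-0.5553251504898071, 0.999096691608429, (1, 24), (13, 20))
```

The knob and spindle both match their rest positions exactly. The mark still lies under the point, and the arm is clear.

```bash
python3 -c "
from plant import r
print(r.finish_job())"
```

```text
the job is handed in; nothing more can be done
None
```

The vise stands with its mark under the bit, about 1.5 mm off by the wrist view. The bit touched the work there on the lever check; I judge that touch inside the scribed circle from the alignment, as no picture showed it directly. The lever is fully up again, and the job was handed in at about 15 s.

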